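# Rock the seized locating block out of the tile jig

## Task

The orange-headed locating block is stuck in the aluminium tile jig, its round foot trapped under two stiff black cheeks. Grip it by the head and rock it side to side, over towards one cheek and then towards the other, so that the block itself forces both cheeks back; then lift it straight out and finish while still holding it upright and still over the jig, just clear, its foot about 20 mm above the cheeks. Do not touch the jig or its cheeks with the gripper, and leave the tile, float, pry bar and jar where they are.

Things in the scene. Friction and masses are not known exactly. Their poses are not given: they have to be found in the camera images.
- jig: Aluminium tile jig fixed to the worktop, base 160 x 130 x 8 mm. Origin: centre of its underside; z up, y = the way the cheeks slide and the block rocks. Central pocket: floor at z 8 mm, side faces at y +-13 mm up to z 32. Steel guide rails along y, inner faces x +-22.5 mm, tops z 44. Black cheeks on the pocket sides, z 32 to 58 mm: the jig's highest part.
- block: Loose block, 150 to 310 g, 112 mm tall, in the pocket, axes along the jig's. Origin: middle of its underside (foot's lowest line), at jig z 8 mm at first. z up its height, y across its thickness. Foot: steel bar along x, 24 mm diameter, 40 long, axis 12 mm above the origin; it rocks about this axis. Neck: 12 (y) x 30 mm up to 67 mm. Orange head: 20 (y) x 34 mm, from 67 to 112 mm.
- head (a point): Grip point in the middle of the block's orange head, 92 mm above the block's origin.
- cheek_a (a joint): Slide of the black cheek on the jig's +y side, m: 0 to 0.001 at first (snug to the neck, over the foot's edge by 6 mm), grows as pushed outward (+y), stop at 0.010. About 14 N to push, no spring, stays where left. The foot passes freely when both cheeks are back 0.0065 or more. The leaning neck pushes its upper inner edge, 38 mm above the foot's axis: a lean of 0.21 rad gives 0.008.
- cheek_b (a joint): The same for the black cheek on the jig's -y side; grows as it is pushed outward (jig -y).
- cheek_a_edge (a point): Middle of the upper inner edge of the +y cheek (cheek 40 mm along x, 24 mm along y, 26 mm high).
- cheek_b_edge (a point): Middle of the upper inner edge of the -y cheek.
- tile: Bystander: white ceramic tile 150 x 150 x 8 mm lying flat; origin centre of its underside.
- float: Bystander: grey hard silicone float 240 (x) x 95 mm, 73 mm high with its handle; origin centre of its underside.
- prybar: Bystander: chrome pry bar about 285 mm long along its y, 26 mm wide, 35 mm high at its bent end, lying flat; origin on its underside near the middle.
- jar: Bystander: clear glass jar of coloured tile spacers, 72 mm diameter, 101 mm high, steel lid; origin centre of its underside.
Mind the look-alikes: they are no part of the job. Of the things shaped like the block, the bare steel one is meant.

How it is judged (in metres and radians):
On the way, in this order (a step that is already met when the one before it is completed fails the run):
1. the block has been leaned over far enough to force one cheek back by 4 mm or more, its foot still down in the pocket (z of block in the frame of jig below 0.016 m and value of joint any of cheek_a, cheek_b above 0.004 m), for 0.1 s.
2. the block has been rocked the other way as well: both cheeks are back by 4 mm or more, its foot still down in the pocket (z of block in the frame of jig below 0.016 m and value of joint each of cheek_a, cheek_b above 0.004 m), for 0.1 s.
At the end, for the whole second after the job is handed in: Both cheeks are pushed back by at least 4 mm, and the gripper's fingers alone hold the block still, upright within 0.2 rad, over the jig (within 35 mm horizontally of its centre), the underside of its foot 3 to 45 mm above the tops of the cheeks (value of joint each of cheek_a, cheek_b above 0.004 m and z of block in the frame of jig between 0.061 and 0.103 m and horizontal distance between block and jig below 0.035 m and angle between block's own z axis and vertical below 0.2 rad and contact force between the fingers and block above 1 N and contact force between block and jig below 0.3 N and linear speed of block below 0.03 m/s and angular speed of block below 0.3 rad/s); the arm keeps its last pose, push and grip.
It fails at once if the gripper or arm presses on the jig or its cheeks with more than 3 N (contact force between any of the fingers, the arm and jig above 3 N).
It fails at once if the tile is moved by more than 15 mm (distance of tile from where it was at the start of the episode above 0.015 m).
It fails at once if the float is moved by more than 15 mm (distance of float from where it was at the start of the episode above 0.015 m).
It fails at once if the pry bar is moved by more than 15 mm (distance of prybar from where it was at the start of the episode above 0.015 m).
It fails at once if the jar is moved by more than 15 mm (distance of jar from where it was at the start of the episode above 0.015 m).
It also fails if it takes over 42 s, if anything falls off the work surface, if the arm or the gripper's body presses on something with over 40 N, if the wrist force passes 120 N, or if a joint passes its speed limit or range.

## Robot

A 6-joint arm with a two-finger parallel gripper is mounted at the origin on the work surface. World frame = base frame: x ahead of the robot, y to its left, z up, the work surface at z = 0. Lengths are in mm, angles in rad, forces in N, time in s.
With the tool pointing down it reaches from about 300 to 950 mm from the base axis. Payload 3.1 kg.
Tool frame: the origin (TCP) lies on the centre line of the jaws, within the pads' length; the fingertips stand 8 mm ahead of it and the grasp point (between the pads) lies 11 mm behind it; z points along the fingers, y is the line along which they close (so a half turn about z gives the same grasp; the last joint's range is limited). The gripper opens to 85 mm and grips with 20 to 120 N. Pads are 22 mm wide; open, the fingers measure 114 mm over their backs; the gripper's body (76 mm by 85 mm) begins 54 mm behind the grasp point. The pads swing forward as they close: fully open they stand 13 mm farther back than shut.
Start: joints at [-1.355, 0.308, 1.634, -0, 1.2, -0.07], TCP at [176.176, -599.662, 239.272] pointing down, gripper open.
Joint ranges: [-3.06, 3.06], [-0.79, 1.96], [0.05, 2.63], [-1.19, 4.34], [0.05, 2.64], [-2.94, 2.94]. Speed limits (rad/s): [2.79, 2.79, 3.14, 3.14, 3.14, 3.14].

## Interface

Orientations are given as [roll, pitch, yaw] about the fixed x, y, z axes, in that order (R = Rz(yaw) Ry(pitch) Rx(roll)).
In Python, from plant import telemetry, optics, workorder gives the robot as it stands.
- The arm moves only by the tool play_rows, never from a script. Its argument "targets" is a list of rows, each an object of numbers: "grip": the opening, from 0 (shut) to 1 (fully open); "x", "y", "z": the shift along the world's x, y, z normalised to -1 to 1, where 1 is 40 mm; "ax", "ay", "az": the turn, a rotation vector about the world's x, y, z normalised to -1 to 1, where 1 is 6 degrees. A call has 1 to 8 rows; each row shifts and turns the commanded pose from where the row before left it; what a row does not reach is not made up. A row lasts 1/8 s, in which the tool goes at most 62.5 mm and 10.7 degrees, less where a joint would pass 70% of its speed; a pose out of reach is approached as far as the arm can. A call with a number of a shift or a turn outside -1 to 1 is refused whole. A call with a gripper value outside its range is refused whole. The fingers move at their own pace and stop on an object; the grip force is fixed at half the most. Time passes only in rows, so rows that do not move let the fingers close. It gives the time, the measured TCP pose, the force, the opening and the grip force at its end, in the units of the state.
- telemetry.get_obs(): the state, without advancing time (a new reading comes with each control period).
- optics.capture(name): name is "scene" or "top" or "wrist"; returns a dict with "img" (480x640x3 uint8, red, green, blue), "range_z" (480x640 float32, mm along the optical axis (not along the pixel's ray), 0 where there is no reading), "fx", "fy", "cx", "cy" (pixels), "rvec" (rotation vector, rad) and "tvec" (3), from world to camera coordinates, as OpenCV has them; the wrist camera has in their place "tool_from_camera" (4x4, takes a point from camera to tool coordinates, whose origin is the TCP and whose axes are the flange's). Camera axes: x right, y down, z forward; pixel columns grow to the right and rows downward; lengths in mm; the calibration is good to about 2 mm. A picture is of the moment at which its call begins: read the wrist's pose just before it.
- workorder.job_done(): hands the job in; it is judged then, once.
The state is a dict: "t": time; "qpos": joint angles; "qvel": joint speeds; "effort": joint torques, N m; "tcp_pos": TCP position; "tcp_rot": TCP orientation; "force": force on the tool from outside, world axes, zero at the start; "wrist_torque": the same for the moment, N m; "finger_gap": finger opening in mm; "gripper_force": force on a finger pad.
Only numpy, scipy, OpenCV 4.12 (cv2) and the standard library are available. Lean on these libraries where they do the work, as an engineer would, in place of code of your own. Each camera call takes 0.05 s, during which the arm holds its last target. There are 200 camera calls.

## Working session

There is one attempt and no reset: what is moved stays moved. The work goes in short steps, Python scripts to look and compute and a tool call to move; the robot and the scene stay as the last step left them, time stands still between calls to the robot, and variables do not carry over. Pictures are saved under pics/ and viewed, at most 10 in all, crops included, and the job is handed in when it is done.

Besides the shell and the picture viewer there is one more tool, called after "Emit:" in YAML: its name, and indented under it one key for each argument. play_rows: Moves the arm, as the interface text tells. Its arguments: {"type":"object","properties":{"targets":{"type":"array","items":{"type":"object","properties":{"grip":{"type":"number"},"x":{"type":"number"},"y":{"type":"number"},"z":{"type":"number"},"ax":{"type":"number"},"ay":{"type":"number"},"az":{"type":"number"}}}}},"required":["targets"]}

```bash
mkdir -p pics
cat > h.py <<'E'
import numpy as np, cv2, pickle
from plant import telemetry, optics, workorder
from scipy.spatial.transform import Rotation as R
def cap(name, save):
    o=telemetry.get_obs(); c=optics.capture(name); c['obs']=o
    cv2.imwrite(f'pics/{save}.png', c['img'][:,:,::-1]); pickle.dump(c,open(f'pics/{save}.pkl','wb')); return c
def load(s): return pickle.load(open(f'pics/{s}.pkl','rb'))
def world(c,u,v,d=None):
    d=c['range_z'][int(v),int(u)] if d is None else d
    p=np.array([(u-c['cx'])/c['fx']*d,(v-c['cy'])/c['fy']*d,d])
    if 'rvec' in c:
        M=cv2.Rodrigues(np.array(c['rvec'],float))[0]; return M.T@(p-np.array(c['tvec']).ravel())
    q=(c['tool_from_camera']@np.r_[p,1])[:3]; o=c['obs']
    return R.from_euler('xyz',o['tcp_rot']).apply(q)+o['tcp_pos']
E
python3 - <<'E'
from h import *
a=cap('scene','s1');b=cap('top','t1')
print(telemetry.get_obs())
E
```

```text
{'t': 0.1, 'qpos': array([-1.35468213e+00,  3.08958598e-01,  1.63508790e+00, -4.82090097e-05,
        1.19972322e+00, -6.97225259e-02]), 'qvel': array([-3.37424439e-04, -1.43010991e-03, -2.82683715e-03,  2.64920044e-05,
        5.77259601e-05,  3.53563219e-04]), 'effort': array([-6.87109241e-04, -4.16408265e+01, -2.77644396e+01, -1.07046153e-04,
        4.03372411e-03, -3.82428595e-06]), 'tcp_pos': array([ 176.00994416, -598.91811576,  238.12294795]), 'tcp_rot': array([-3.13941775e+00, -1.06886757e-04,  2.85854139e-01]), 'force': array([ 0.00479903,  1.33479318, -0.20994614]), 'wrist_torque': array([-0.0039316 ,  0.07300574, -0.00341588]), 'gripper_force': 0.0, 'finger_gap': 85.22305465462944}
```

View pics/s1.png

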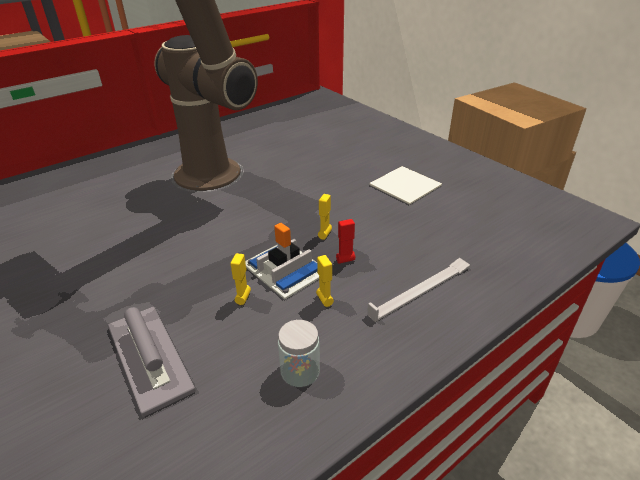

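View pics/t1.png

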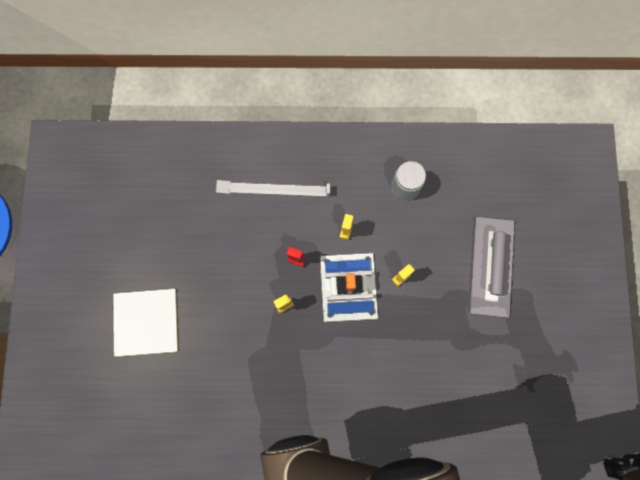

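Candidates: orange-headed steel block in the jig, scene (283,235) / top (351,283). Look-alikes: yellow at scene (325,215), (240,278), (325,280) and red at (346,240). I choose the orange-headed one with the steel neck inside the jig, and check it in a crop.

Run:
```python
from h import *
s=load('s1');t=load('t1')
A=cv2.resize(s['img'][200:310,225:365],None,fx=4,fy=4,interpolation=cv2.INTER_CUBIC)[:,:, ::-1]
B=cv2.resize(t['img'][245:330,315:385],None,fx=5.176,fy=5.176,interpolation=cv2.INTER_CUBIC)[:,:,::-1]
h=440
A=cv2.resize(A,(440,440*110//140)); B=cv2.resize(B,(350,425))
o=np.zeros((430,800,3),np.uint8);o[:A.shape[0],:440]=A;o[:425,445:795]=B
cv2.imwrite('pics/c1.png',o)
for n,c in(('s',s),('t',t)):
    hsv=cv2.cvtColor(c['img'],cv2.COLOR_RGB2HSV)
    m=cv2.inRange(hsv,(6,150,60),(16,255,255)); 
    k,l,st,ce=cv2.connectedComponentsWithStats(m)
    for i in range(1,k):
        if st[i,4]>40:
            v,u=np.where(l==i); P=np.array([world(c,a,b) for a,b in zip(u,v)])
            print(n,st[i],ce[i].round(1),P.mean(0).round(1),np.percentile(P,[3,97],axis=0).round(1).tolist())
# jig top white/blue in top
P=lambda u,v:world(t,u,v).round(1)
for q in [(351,283),(323,258),(373,256),(324,318),(376,318),(403,272),(348,220),(295,255),(284,302),(410,175)]: print(q,P(*q))
# blue plates orientation
hsv=cv2.cvtColor(t['img'],cv2.COLOR_RGB2HSV)
m=cv2.inRange(hsv,(100,120,50),(125,255,255));k,l,st,ce=cv2.connectedComponentsWithStats(m)
for i in range(1,k):
    if st[i,4]>100 and 310<ce[i][0]<390:
        v,u=np.where(l==i);Q=np.array([world(t,a,b) for a,b in zip(u,v)])
        r=cv2.minAreaRect(Q[:,:2].astype(np.float32));print(st[i],r,Q.mean(0))
```

```text
s [ 98   0  14  32 195] [104.9  15.4] [-691.8   11.1  332. ] [[-721.1, 8.3, 278.1], [-700.1, 27.0, 378.3]]
s [116   0  12  30 153] [121.5  14.1] [-712.4   75.9  323.8] [[-722.4, 67.8, 277.1], [-703.9, 84.2, 369.0]]
s [275 223  16  25 312] [282.4 234.5] [526.  -75.4 102.1] [[507.2, -83.3, 77.6], [538.8, -63.7, 120.3]]
t [   0   55  136   11 1142] [62.4 60. ] [1479.2 1005.5 -690.4] [[1476.4, 762.8, -737.3], [1489.9, 1240.5, -661.1]]
t [345 274  11  16 152] [350.4 281.6] [519.2 -71.7 114.1] [[504.0, -84.7, 61.7], [535.8, -61.7, 123.6]]
(351, 283) [514.9 -72.5 123.7]
(323, 258) [589.9  -9.9  11.1]
(373, 256) [ 5.977e+02 -1.325e+02  1.000e-01]
(324, 318) [445.3 -13.3   1.1]
(376, 318) [ 445.9 -137.6    8.2]
(403, 272) [ 542.5 -190.5  110.2]
(348, 220) [661.1 -66.4 114.5]
(295, 255) [579.6  54.  109.9]
(284, 302) [472.4  76.8 112.4]
(410, 175) [ 775.3 -213.2   95.8]
[325 260  45  12 428] ((571.2001342773438, -68.51205444335938), (24.77677345275879, 106.62374114990234), 4.050893306732178) [570.71079647 -68.7098555   17.49535658]
[328 301  45  13 461] ((438.4853820800781, -43.507179260253906), (84.76932525634766, 184.16458129882812), 44.62636184692383) [470.44810009 -75.39090686  20.71338195]
```

View pics/c1.png

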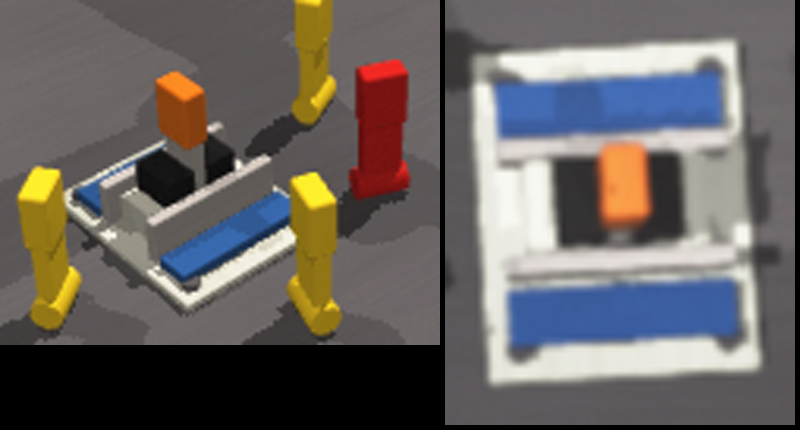

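The left crop shows the orange head, scene (283,235), on a steel neck between the two black cheeks. The yellow and red look-alikes stand outside the jig. Moving over it for a wrist look.

Emit:
play_rows:
  targets:
    - {"x": 0.66, "y": 1, "z": 0.3, "az": -0.17, "grip": 1}
    - {"x": 0.66, "y": 1, "z": 0.3, "az": -0.17, "grip": 1}
    - {"x": 0.66, "y": 1, "az": -0.17, "grip": 1}
    - {"x": 0.66, "y": 1, "az": -0.17, "grip": 1}
    - {"x": 0.66, "y": 1, "az": -0.17, "grip": 1}
    - {"x": 0.66, "y": 1, "az": -0.17, "grip": 1}
    - {"x": 0.66, "y": 1, "az": -0.17, "grip": 1}

```text
invalid input
```

Emit:
play_rows:
  targets:
    - {"x": 0.66, "y": 1, "az": -0.17, "grip": 1}
    - {"x": 0.66, "y": 1, "az": -0.17, "grip": 1}
    - {"x": 0.66, "y": 1, "az": -0.17, "grip": 1}
    - {"x": 0.66, "y": 1, "az": -0.17, "grip": 1}
    - {"x": 0.66, "y": 1, "az": -0.17, "grip": 1}
    - {"x": 0.66, "y": 1, "az": -0.17, "grip": 1}
    - {"grip": 1}
    - {"grip": 1}

```text
invalid input
```

Run:
```python
from h import *
c=cap('wrist','w1'); print(c['obs']['tcp_pos'],c['obs']['tcp_rot'],c['tool_from_camera'].round(3).tolist(),c['fx'])
```

```text
[ 176.00994416 -598.91811576  238.12294795] [-3.13941775e+00 -1.06886757e-04  2.85854139e-01] [[0.001, -0.959, -0.283, 72.867], [1.0, 0.001, 0.0, 0.091], [0.0, -0.283, 0.959, -134.811], [0.0, 0.0, 0.0, 1.0]] 341.83334290219926
```

View pics/w1.png

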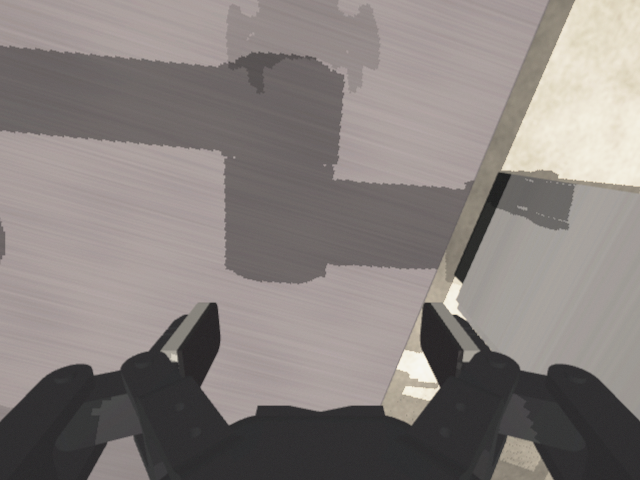

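The moves were refused, probably because every key is required. The picture shows only bare bench between the fingers, so the arm has not moved.

Emit:
play_rows:
  targets:
    - {"x": 0.66, "y": 1, "z": 0.3, "ax": 0, "ay": 0, "az": -0.17, "grip": 1}
    - {"x": 0.66, "y": 1, "z": 0.3, "ax": 0, "ay": 0, "az": -0.17, "grip": 1}
    - {"x": 0.66, "y": 1, "z": 0, "ax": 0, "ay": 0, "az": -0.17, "grip": 1}
    - {"x": 0.66, "y": 1, "z": 0, "ax": 0, "ay": 0, "az": -0.17, "grip": 1}
    - {"x": 0.66, "y": 1, "z": 0, "ax": 0, "ay": 0, "az": -0.17, "grip": 1}
    - {"x": 0.66, "y": 1, "z": 0, "ax": 0, "ay": 0, "az": -0.17, "grip": 1}
    - {"x": 0.66, "y": 1, "z": 0, "ax": 0, "ay": 0, "az": -0.17, "grip": 1}

```text
t: 1.02
tcp_pos: [361.5, -318.1, 263.1]
tcp_rot: [-3.141, -0.0, 0.16]
force: [0.2, -0.9, -0.3]
finger_gap: 85.3
gripper_force: 0.0
```

Emit:
play_rows:
  targets:
    - {"x": 0.66, "y": 1, "z": 0, "ax": 0, "ay": 0, "az": -0.17, "grip": 1}
    - {"x": 0.66, "y": 1, "z": 0, "ax": 0, "ay": 0, "az": -0.17, "grip": 1}
    - {"x": 0.66, "y": 1, "z": 0, "ax": 0, "ay": 0, "az": -0.17, "grip": 1}
    - {"x": 0.66, "y": 1, "z": 0, "ax": 0, "ay": 0, "az": -0.17, "grip": 1}
    - {"x": 0.66, "y": 1, "z": 0, "ax": 0, "ay": 0, "az": -0.17, "grip": 1}
    - {"x": 0.66, "y": 1, "z": 0, "ax": 0, "ay": 0, "az": -0.17, "grip": 1}
    - {"x": 0, "y": 0, "z": 0, "ax": 0, "ay": 0, "az": 0, "grip": 1}
    - {"x": 0, "y": 0, "z": 0, "ax": 0, "ay": 0, "az": 0, "grip": 1}

```text
t: 2.02
tcp_pos: [518.8, -79.8, 262.8]
tcp_rot: [3.141, 0.001, 0.055]
force: [-0.0, -0.4, -0.4]
finger_gap: 85.1
gripper_force: 0.0
```

Run:
```python
from h import *
c=cap('wrist','w2'); print(c['obs']['tcp_pos'],c['obs']['tcp_rot'])
hsv=cv2.cvtColor(c['img'],cv2.COLOR_RGB2HSV)
m=cv2.inRange(hsv,(6,150,60),(16,255,255)); k,l,st,ce=cv2.connectedComponentsWithStats(m)
i=1+st[1:,4].argmax(); v,u=np.where(l==i);P=np.array([world(c,a,b) for a,b in zip(u,v)])
print(st[i]); zt=np.percentile(P[:,2],80);T=P[abs(P[:,2]-zt)<4]
print(zt,T.mean(0),cv2.minAreaRect(T[:,:2].astype(np.float32)))
```

```text
[518.84283432 -79.76565768 262.83899533] [3.14125526e+00 1.32445855e-03 5.52255024e-02]
[298 202  25  45 337]
119.2346107557143 [530.80132756 -72.87880323 118.79998775] ((523.720458984375, -70.79925537109375), (32.475521087646484, 19.25803565979004), 3.2483468055725098)
```

View pics/w2.png

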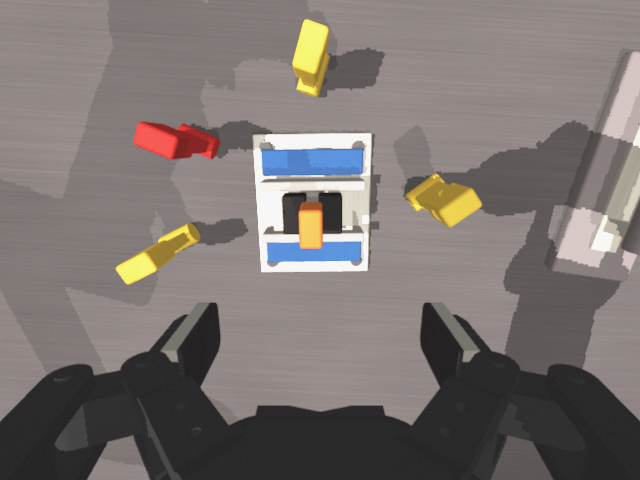

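The head spans px (300–323, 202–248), its top at z≈119, with the jig square to the image and no look-alike within the fingers' span. The target is about (522, -72.5), TCP z 91.

Emit:
play_rows:
  targets:
    - {"x": 0.08, "y": 0.18, "z": -0.5, "ax": 0, "ay": 0, "az": 0.1, "grip": 1}
    - {"x": 0, "y": 0, "z": -0.9, "ax": 0, "ay": 0, "az": 0, "grip": 1}
    - {"x": 0, "y": 0, "z": -0.9, "ax": 0, "ay": 0, "az": 0, "grip": 1}
    - {"x": 0, "y": 0, "z": -0.9, "ax": 0, "ay": 0, "az": 0, "grip": 1}
    - {"x": 0, "y": 0, "z": -0.7, "ax": 0, "ay": 0, "az": 0, "grip": 1}
    - {"x": 0, "y": 0, "z": -0.4, "ax": 0, "ay": 0, "az": 0, "grip": 1}
    - {"x": 0, "y": 0, "z": 0, "ax": 0, "ay": 0, "az": 0, "grip": 1}
    - {"x": 0, "y": 0, "z": 0, "ax": 0, "ay": 0, "az": 0, "grip": 1}

```text
t: 3.08
tcp_pos: [523.5, -73.1, 92.4]
tcp_rot: [3.141, -0.002, 0.064]
force: [0.7, -0.3, 0.2]
finger_gap: 85.5
gripper_force: 0.0
```

Run:
```python
from h import *
c=cap('wrist','w3');d=cap('scene','s3')
cv2.imwrite('pics/c3.png',np.hstack([cv2.resize(c['img'],(400,300)),cv2.resize(d['img'][180:300,200:360],(400,300))])[:,:,::-1])
print(c['obs']['tcp_pos'],c['obs']['tcp_rot'])
hsv=cv2.cvtColor(c['img'],cv2.COLOR_RGB2HSV)
m=cv2.inRange(hsv,(6,150,60),(16,255,255)); k,l,st,ce=cv2.connectedComponentsWithStats(m)
i=1+st[1:,4].argmax(); v,u=np.where(l==i);P=np.array([world(c,a,b) for a,b in zip(u,v)])
zt=np.percentile(P[:,2],70);T=P[abs(P[:,2]-zt)<3]
print(st[i],zt,np.percentile(T,[2,98],axis=0).round(1),cv2.minAreaRect(T[:,:2].astype(np.float32)))
```

```text
[523.54359882 -73.07533882  92.41895798] [ 3.14095144e+00 -2.05198004e-03  6.42340412e-02]
[ 288  272   56  121 5472] 119.94325757110828 [[510.  -80.8 117.5]
 [539.2 -62.1 121.1]] ((522.9183959960938, -71.48161315917969), (34.470558166503906, 19.645206451416016), 3.7060720920562744)
```

View pics/c3.png

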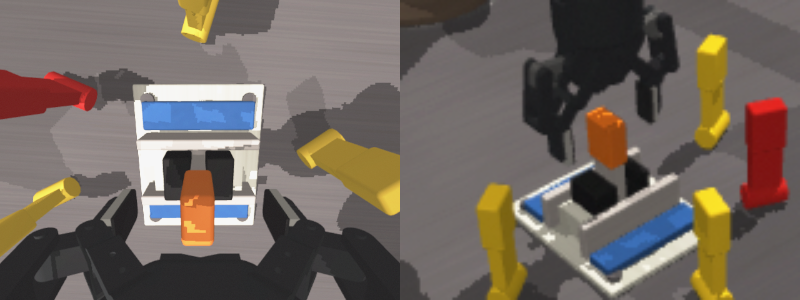

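The head stands centred between the open fingers, with the tips above the cheeks. I shift +1 mm in y and close.

Emit:
play_rows:
  targets:
    - {"x": 0, "y": 0.03, "z": 0, "ax": 0, "ay": 0, "az": 0, "grip": 0}
    - {"x": 0, "y": 0, "z": 0, "ax": 0, "ay": 0, "az": 0, "grip": 0}
    - {"x": 0, "y": 0, "z": 0, "ax": 0, "ay": 0, "az": 0, "grip": 0}
    - {"x": 0, "y": 0, "z": 0, "ax": 0, "ay": 0, "az": 0, "grip": 0}
    - {"x": 0, "y": 0, "z": 0, "ax": 0, "ay": 0, "az": 0, "grip": 0}
    - {"x": 0, "y": 0, "z": 0, "ax": 0, "ay": 0, "az": 0, "grip": 0}
    - {"x": 0, "y": 0, "z": 0, "ax": 0, "ay": 0, "az": 0, "grip": 0}

```text
t: 4.05
tcp_pos: [522.6, -71.3, 91.5]
tcp_rot: [-3.142, -0.0, 0.065]
force: [-1.1, 0.8, 2.0]
finger_gap: 19.1
gripper_force: 58.6
```

Emit:
play_rows:
  targets:
    - {"x": -0.006, "y": 0.086, "z": -0.002, "ax": -0.457, "ay": -0.03, "az": 0, "grip": 0}
    - {"x": -0.006, "y": 0.086, "z": -0.006, "ax": -0.457, "ay": -0.03, "az": 0, "grip": 0}
    - {"x": -0.006, "y": 0.085, "z": -0.01, "ax": -0.457, "ay": -0.03, "az": 0, "grip": 0}
    - {"x": -0.006, "y": 0.085, "z": -0.014, "ax": -0.457, "ay": -0.03, "az": 0, "grip": 0}
    - {"x": -0.006, "y": 0.084, "z": -0.018, "ax": -0.457, "ay": -0.03, "az": 0, "grip": 0}
    - {"x": 0, "y": 0, "z": 0, "ax": 0, "ay": 0, "az": 0, "grip": 0}
    - {"x": 0, "y": 0, "z": 0, "ax": 0, "ay": 0, "az": 0, "grip": 0}

```text
t: 4.92
tcp_pos: [521.8, -55.2, 89.8]
tcp_rot: [2.9, -0.0, 0.066]
force: [0.2, -4.7, 3.8]
finger_gap: 19.1
gripper_force: 59.3
```

Run:
```python
from h import *
c=cap('wrist','w4');d=cap('scene','s4')
cv2.imwrite('pics/c4.png',np.hstack([cv2.resize(c['img'],(400,300)),cv2.resize(d['img'][190:300,220:360],(400,300),interpolation=cv2.INTER_CUBIC)])[:,:,::-1])
o=c['obs'];print(o['tcp_pos'],o['tcp_rot'],o['force'],o['wrist_torque'])
```

```text
[521.8443563  -55.21404604  89.80579287] [ 2.89976856e+00 -3.87112079e-04  6.62224350e-02] [ 0.22240998 -4.73357048  3.77382264] [-0.92832575  0.04956686 -0.01351602]
```

View pics/c4.png

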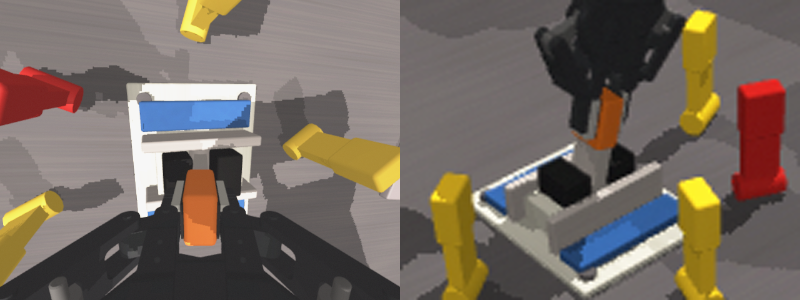

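The block leans with the gripper, the fingers clear of the cheeks, and the +y cheek has moved back. Next I rock it the other way.

Emit:
play_rows:
  targets:
    - {"x": 0.006, "y": -0.084, "z": 0.018, "ax": 0.457, "ay": 0.03, "az": 0, "grip": 0}
    - {"x": 0.006, "y": -0.085, "z": 0.014, "ax": 0.457, "ay": 0.03, "az": 0, "grip": 0}
    - {"x": 0.006, "y": -0.085, "z": 0.01, "ax": 0.457, "ay": 0.03, "az": 0, "grip": 0}
    - {"x": 0.006, "y": -0.086, "z": 0.006, "ax": 0.457, "ay": 0.03, "az": 0, "grip": 0}
    - {"x": 0.006, "y": -0.086, "z": 0.002, "ax": 0.457, "ay": 0.03, "az": 0, "grip": 0}

```text
t: 5.65
tcp_pos: [523.2, -71.7, 91.5]
tcp_rot: [-3.14, -0.002, 0.064]
force: [-0.7, -2.5, 1.9]
finger_gap: 19.4
gripper_force: 59.5
```

Emit:
play_rows:
  targets:
    - {"x": 0.006, "y": -0.086, "z": -0.002, "ax": 0.457, "ay": 0.03, "az": 0, "grip": 0}
    - {"x": 0.006, "y": -0.086, "z": -0.006, "ax": 0.457, "ay": 0.03, "az": 0, "grip": 0}
    - {"x": 0.006, "y": -0.085, "z": -0.01, "ax": 0.457, "ay": 0.03, "az": 0, "grip": 0}
    - {"x": 0.006, "y": -0.085, "z": -0.014, "ax": 0.457, "ay": 0.03, "az": 0, "grip": 0}
    - {"x": 0.006, "y": -0.084, "z": -0.018, "ax": 0.457, "ay": 0.03, "az": 0, "grip": 0}
    - {"x": 0, "y": 0, "z": 0, "ax": 0, "ay": 0, "az": 0, "grip": 0}
    - {"x": 0, "y": 0, "z": 0, "ax": 0, "ay": 0, "az": 0, "grip": 0}

```text
t: 6.52
tcp_pos: [524.2, -87.5, 89.4]
tcp_rot: [-2.901, -0.001, 0.064]
force: [0.8, 2.8, 3.4]
finger_gap: 19.3
gripper_force: 60.0
```

Run:
```python
from h import *
c=cap('wrist','w5');d=cap('scene','s5')
o=c['obs'];print(o['tcp_pos'],o['tcp_rot'],o['force'],o['wrist_torque'])
```

```text
[524.23756023 -87.46149167  89.43059313] [-2.90088915e+00 -8.61902567e-04  6.37475832e-02] [0.77897777 2.75654923 3.41591646] [ 0.58172027 -0.15228222 -0.03581134]
```

Emit:
play_rows:
  targets:
    - {"x": -0.006, "y": 0.084, "z": 0.018, "ax": -0.457, "ay": -0.03, "az": 0, "grip": 0}
    - {"x": -0.006, "y": 0.085, "z": 0.014, "ax": -0.457, "ay": -0.03, "az": 0, "grip": 0}
    - {"x": -0.006, "y": 0.085, "z": 0.01, "ax": -0.457, "ay": -0.03, "az": 0, "grip": 0}
    - {"x": -0.006, "y": 0.086, "z": 0.006, "ax": -0.457, "ay": -0.03, "az": 0, "grip": 0}
    - {"x": -0.006, "y": 0.086, "z": 0.002, "ax": -0.457, "ay": -0.03, "az": 0, "grip": 0}
    - {"x": 0, "y": 0, "z": 0, "ax": 0, "ay": 0, "az": 0, "grip": 0}
    - {"x": 0, "y": 0, "z": 0, "ax": 0, "ay": 0, "az": 0, "grip": 0}

```text
t: 7.5
tcp_pos: [522.8, -70.8, 91.5]
tcp_rot: [-3.14, -0.001, 0.065]
force: [-0.2, 3.2, 4.8]
finger_gap: 19.4
gripper_force: 60.4
```

Run:
```python
from h import *
c=cap('wrist','w6');b=load('w3')
f=lambda im:cv2.resize(im[220:340,240:400],(400,300),interpolation=cv2.INTER_CUBIC)
cv2.imwrite('pics/c6.png',np.hstack([f(b['img']),f(c['img'])])[:,:,::-1])
o=c['obs'];print(o['tcp_pos'],o['tcp_rot'],o['force'],o['wrist_torque'])
```

```text
[522.76929944 -70.79934409  91.47480322] [-3.14028751e+00 -5.57868564e-04  6.46599175e-02] [-0.20241976  3.20826861  4.7548892 ] [ 0.90141167  0.04152487 -0.0261547 ]
```

View pics/c6.png

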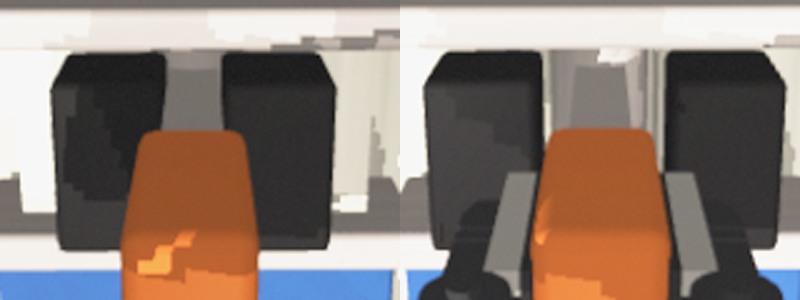

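Right half: the gap between the cheeks has grown from 54 px (12 mm) to about 122 px (27 mm). The head is centred in it, with each cheek back about 7.4–8.3 mm, so I lift straight up 70 mm.

Emit:
play_rows:
  targets:
    - {"x": 0, "y": 0, "z": 0.1, "ax": 0, "ay": 0, "az": 0, "grip": 0}
    - {"x": 0, "y": 0, "z": 0.2, "ax": 0, "ay": 0, "az": 0, "grip": 0}
    - {"x": 0, "y": 0, "z": 0.2, "ax": 0, "ay": 0, "az": 0, "grip": 0}
    - {"x": 0, "y": 0, "z": 0.2, "ax": 0, "ay": 0, "az": 0, "grip": 0}
    - {"x": 0, "y": 0, "z": 0, "ax": 0, "ay": 0, "az": 0, "grip": 0}

```text
t: 8.18
tcp_pos: [523.4, -71.6, 120.4]
tcp_rot: [3.141, -0.002, 0.065]
force: [0.8, 0.8, -3.6]
finger_gap: 19.1
gripper_force: 59.3
```

Emit:
play_rows:
  targets:
    - {"x": 0, "y": 0, "z": 0.2, "ax": 0, "ay": 0, "az": 0, "grip": 0}
    - {"x": 0, "y": 0, "z": 0.25, "ax": 0, "ay": 0, "az": 0, "grip": 0}
    - {"x": 0, "y": 0, "z": 0.25, "ax": 0, "ay": 0, "az": 0, "grip": 0}
    - {"x": 0, "y": 0, "z": 0.25, "ax": 0, "ay": 0, "az": 0, "grip": 0}
    - {"x": 0, "y": 0, "z": 0.1, "ax": 0, "ay": 0, "az": 0, "grip": 0}
    - {"x": 0, "y": 0, "z": 0, "ax": 0, "ay": 0, "az": 0, "grip": 0}
    - {"x": 0, "y": 0, "z": 0, "ax": 0, "ay": 0, "az": 0, "grip": 0}
    - {"x": 0, "y": 0, "z": 0, "ax": 0, "ay": 0, "az": 0, "grip": 0}

```text
t: 9.18
tcp_pos: [522.1, -71.2, 160.7]
tcp_rot: [-3.141, 0.001, 0.065]
force: [-0.9, 0.4, -3.5]
finger_gap: 19.2
gripper_force: 59.3
```

Run:
```python
from h import *
c=cap('wrist','w7');d=cap('scene','s7')
cv2.imwrite('pics/c7.png',np.hstack([cv2.resize(c['img'],(400,300)),cv2.resize(d['img'][180:300,220:360],(400,300),interpolation=cv2.INTER_CUBIC)])[:,:,::-1])
o=c['obs'];print(o['tcp_pos'],o['tcp_rot'],o['force'],o['gripper_force'],abs(o['qvel']).max())
```

```text
[522.1444636  -71.18098222 160.74948149] [-3.14128715e+00  1.07631556e-03  6.48054372e-02] [-0.86121185  0.39572618 -3.49906831] 59.25372540950775 0.0021606511201891694
```

View pics/c7.png

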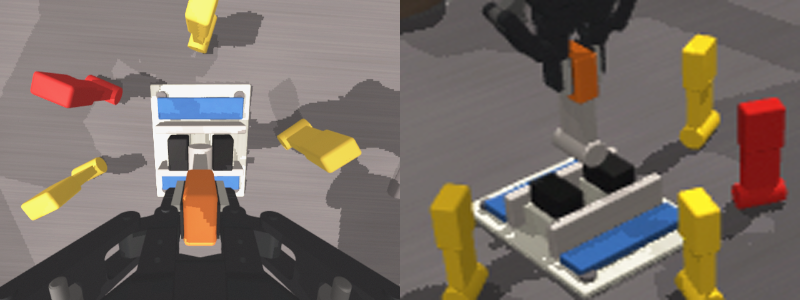

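The block hangs upright and clear of the jig, with the foot bar about 19 mm above the separated cheeks. Handing in.

```bash
python3 -c "
from plant import workorder
print(workorder.job_done())"
```

```text
the job is handed in; nothing more can be done
None
```

I rocked the block both ways, which pushed each cheek back about 7–8 mm as seen in the wrist picture. I then lifted it straight out and handed the job in with the gripper holding it upright over the jig, foot about 19 mm above the cheeks; no verdict was returned.

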